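# Zero the tablet hardness tester and hold a proof load at the third click

## Robot

A 6-joint arm with a two-finger parallel gripper is mounted at the origin on the work surface. World frame = base frame: x ahead of the robot, y to its left, z up, the work surface at z = 0. Lengths are in m, angles in rad, forces in N, time in s.
With the tool pointing down it reaches from about 0.25 to 0.775 m from the base axis. Payload 4 kg.
Tool frame: the origin (TCP) lies midway between the tips of the shut fingers; the grasp point (between the pads) lies 19 mm behind it; z points along the fingers, y is the line along which they close (so a half turn about z gives the same grasp; the last joint's range is limited). The gripper opens to 94 mm and grips with 3 to 60 N. Pads are 16 mm wide; open, the fingers measure 119 mm over their backs; the gripper's body (75 mm by 177 mm) begins 78 mm behind the grasp point.
Start: joints at [1.115, 0.087, 1.371, -0, 1.684, -0.103], TCP at [0.19, 0.516, 0.206] pointing down, gripper open.
Joint ranges: [-3.1, 3.1], [-0.76, 2.03], [0.27, 2.55], [-1.08, 4.22], [0.17, 2.65], [-2.57, 2.57]. Speed limits (rad/s): [2.79, 2.79, 3.14, 3.14, 3.14, 3.14].

## Interface

Orientations are given as [roll, pitch, yaw] about the fixed x, y, z axes, in that order (R = Rz(yaw) Ry(pitch) Rx(roll)).
In Python, from bench import get_obs, snapshot, close_job gives the robot as it stands. The module is installed in compiled form; this text tells all that it offers.
- The arm moves only by the tool drive_tool, never from a script. Its argument "commands" is a list of rows, each a list of 6 numbers: the shift along the tool's x, y, z in units of 0.04 m (1.0 is 0.04 m), then the turn, a rotation vector about the tool's x, y, z in units of 0.1 rad (1.0 is 0.1 rad). In form: [[dx, dy, dz, wx, wy, wz], ...]. A call has 1 to 20 rows; each row shifts and turns the commanded pose from where the row before left it, along the tool's axes as they then stand; what a row does not reach is not made up. A row lasts 1/8 s, in which the tool goes at most 62.5 mm and 10.7 degrees, less where a joint would pass 70% of its speed; a pose out of reach is approached as far as the arm can. A call with a number of a shift or a turn outside -1 to 1 is refused whole. A call with a gripper value outside its range is refused whole. "gripper" is the closure, from 0 (fully open) to 1 (shut), set as the call begins (left out, the last holds). The fingers move at their own pace and stop on an object; the grip force is fixed at half the most. Time passes only in rows, so rows that do not move let the fingers close. It gives the time, the measured TCP pose, the force, the opening and the grip force at its end, in the units of the state.
- get_obs(): the state, without advancing time (a new reading comes with each control period).
- snapshot(name): name is "scene" or "top" or "wrist"; returns a dict with "image" (400x640x3 uint8, blue, green, red), "range_z" (400x640 float32, m along the optical axis (not along the pixel's ray), 0 where there is no reading), "fx", "fy", "cx", "cy" (pixels), "rvec" (rotation vector, rad) and "tvec" (3), from world to camera coordinates, as OpenCV has them. Camera axes: x right, y down, z forward; pixel columns grow to the right and rows downward; lengths in m; the calibration is good to about 2 mm. A picture is of the moment at which its call begins.
- close_job(): hands the job in; it is judged then, once.
The state is a dict: "time": time; "joint_positions": joint angles; "qvel": joint speeds; "joint_torque": joint torques, N m; "tool_pos": TCP position; "ee_rot": TCP orientation; "wrist_force": force on the tool from outside, world axes, zero at the start; "wrist_torque": the same for the moment, N m; "width": finger opening in m; "finger_force": force on a finger pad.
Only numpy, scipy, OpenCV 4.12 (cv2) and the standard library are available. Lean on these libraries where they do the work, as an engineer would, in place of code of your own. Each camera call takes 0.05 s, during which the arm holds its last target. There are 200 camera calls.

## Task

Proof-load the tablet in the hardness tester: with the load off, turn the bezel of its force dial until the pointer reads zero, then turn the black load knob clockwise by feel, counting the clicks, to the third stop and never on towards the fourth. The knob springs back if let go, so finish with the gripper still holding it at the third stop, the dial's zero still as you set it. Leave everything else on the bench where it stands.

Things in the scene. Friction and masses are not known exactly. Their poses are not given: they have to be found in the camera images.
- tester: Tablet hardness tester, fixed: white base 150 x 300 x 25 mm, origin under its centre, x away from the operator, y left, z up. Left (y +77.5 mm): two-post press with a tablet clamped under its grey crosshead (66 x 120 mm, top at 167 mm) and the black load knob on top. Right (y -77.5 mm): grey dial housing, 118 mm square, top at 75 mm, the force dial face up on it.
- bezel_centre (a point): Centre of the force dial, level with the top of its bezel, 93 mm above the bench; axes as the tester's. The bezel is a knurled steel ring, 60 mm across, standing 18 mm proud of the flat housing; grip it across its outside from above, at any yaw. Nothing stands within 90 mm of its axis at that height.
- bezel (a joint): Angle (rad) of the bezel and the dial face in it, which turn as one. 0: the red zero mark lies under the resting black pointer (along the tester's +x). Positive: the mark lies clockwise of it, seen from above, so turn the bezel counter-clockwise by this angle. It starts 0.5 to 1.3. Friction 0.05 N m; stays where left; turns 2.8 either way.
- zero_mark (a point): Red zero mark on the white dial face (9 x 3 mm), 21.5 mm from the dial's centre; its x axis points outward along the mark. The dial has a long black division every 24 degrees clockwise from the mark (10 N each) and a short one every 12 degrees.
- pointer_tip (a point): Tip of the dial's black pointer, 21 mm from the dial's centre, its x axis pointing outward. It rests along the tester's +x with the load off and moves clockwise 24 degrees for each click of the load knob.
- knob_axis (a point): Point on the vertical axis of the load knob, level with its top, 201 mm above the bench; axes as the tester's. The knob is a round black fluted grip, 40 mm across and 26 mm high, its underside 8 mm above the crosshead; grip it from above, at any yaw. Nothing stands within 60 mm of its axis at that height.
- index_line (a point): Outer part of the white line on top of the load knob, 18 mm from its axis. Seen from above with the tester's +x up, it stands 60 degrees to the left of +x at off; six white dashes on the black disc round it mark off and the five stops, 24 degrees apart, going clockwise.
- load_knob (a joint): Angle (rad) of the load knob, growing clockwise from above: 0 is off (end stop), click stops at 0.419, 0.838, 1.257 (the third), 1.676, 2.094. A return spring (0.14 N m at off, 0.22 at the third stop) drives it back to off when let go. Each notch adds 0.1 N m of ripple: it gets harder from a stop, then drops easily into the next, where the spring still pulls.
- tablet_jar: Bystander: amber tablet jar with white cap, 48 mm across, 72 mm high, standing behind the tester; origin under its centre
- sample_dish: Bystander: white dish, 64 mm across, 16 mm high, on the robot's side of the tester; origin under its centre
- brush: Bystander: small cleaning brush, 140 mm long, lying on the robot's side of the tester; origin under its middle
- mouse: Bystander: black computer mouse, 105 x 60 x 34 mm; origin under its centre
- handset: Bystander: white cordless handset standing in its black charging cradle, 70 x 75 mm, 160 mm high; origin under the cradle
- sanitiser: Bystander: clear pump bottle, 60 mm across, 173 mm high; origin under its centre
- stapler: Bystander: blue stapler, 135 x 35 x 55 mm; origin under its centre

How it is judged:
By the outcome, as a careful person would: the job done as asked, in the order asked, and still so for the second after the job is handed in, while the arm keeps its last pose, push and grip.
It also fails if it takes over 72 s, if anything falls off the work surface, if the arm or the gripper's body presses on something with over 40 N, if the wrist force passes 120 N, or if a joint passes its speed limit or range.

## Working session

There is one attempt and no reset: what is moved stays moved. The work goes in short steps, Python scripts to look and compute and a tool call to move; the robot and the scene stay as the last step left them, time stands still between calls to the robot, and variables do not carry over. Pictures are saved under pics/ and viewed, at most 10 in all, crops included, and the job is handed in when it is done.

Besides the shell and the picture viewer there is one more tool, called as name(argument=value, ...) on one line, values as JSON. drive_tool: Moves the arm, as the interface text tells. Its arguments: {"type":"object","properties":{"commands":{"type":"array"},"gripper":{"type":"number"}},"required":["commands"]}

```bash
mkdir -p pics
cat > h.py <<'E'
import numpy as np, cv2
from bench import get_obs, snapshot
from scipy.spatial.transform import Rotation as R
def cam(s):
    Rm=cv2.Rodrigues(np.array(s["rvec"],float))[0]; return Rm,np.array(s["tvec"],float).ravel()
def ray(s,u,v,z):
    Rm,t=cam(s); d=Rm.T@np.array([(u-s["cx"])/s["fx"],(v-s["cy"])/s["fy"],1]); o=-Rm.T@t
    return o+d*(z-o[2])/d[2]
def proj(s,p):
    Rm,t=cam(s); c=Rm@np.array(p)+t; return s["fx"]*c[0]/c[2]+s["cx"],s["fy"]*c[1]/c[2]+s["cy"]
def pts(s):
    Rm,t=cam(s); v,u=np.mgrid[0:400,0:640]; Z=s["range_z"]
    c=np.stack([(u-s["cx"])/s["fx"]*Z,(v-s["cy"])/s["fy"]*Z,Z],-1); return (c-t)@Rm
E
python3 - <<'E'
from h import *
import pickle
o=get_obs(); print(o)
for n in("top","scene"):
    s=snapshot(n); pickle.dump(s,open(n+".pkl","wb")); cv2.imwrite(f"pics/{n}0.png",s["image"])
    Rm,t=cam(s); print(n,-Rm.T@t,s["fx"])
E
```

```text
{'time': 0.0, 'joint_positions': array([ 1.11491432e+00,  8.79313393e-02,  1.37223854e+00, -9.87794001e-07,
        1.68359373e+00, -1.03097191e-01]), 'qvel': array([-0.0016893 ,  0.00089682, -0.0003604 , -0.00045545, -0.00033632,
       -0.00180096]), 'joint_torque': array([-2.08869911e-03, -3.40194440e+01, -3.02423108e+01,  7.17372866e-02,
        3.29974608e-02, -1.53327314e-04]), 'tool_pos': array([0.1897935 , 0.51563395, 0.20432509]), 'ee_rot': array([-3.13943313e+00, -2.22445754e-04,  2.78880749e+00]), 'wrist_force': array([-0.21992905,  0.09555994, -0.10108774]), 'wrist_torque': array([-0.00559067, -0.0369489 , -0.02268788]), 'finger_force': 0.0, 'width': 0.09386961625923354}
top [ 0.40039549 -0.00288726  1.4445303 ] 456.61316453890777
scene [ 1.1611856  -1.12911877  1.01270229] 479.5503876412864
```

View pics/top0.png

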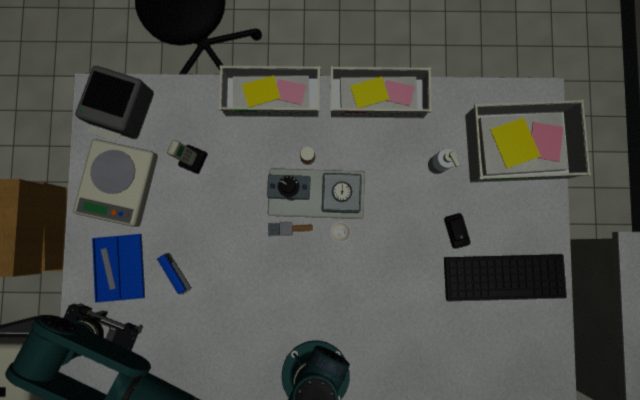

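View pics/scene0.png

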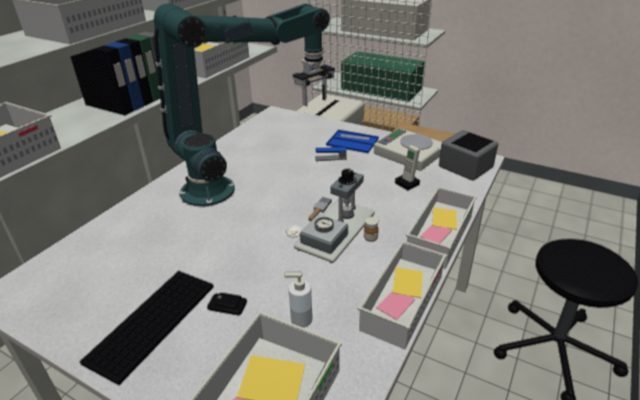

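The top view shows the tester at about (316,193): dial at (342,191), knob at (290,186). The brush and dish are in front of it and the jar is behind. The scene view confirms this layout.

Run:
```python
from h import *
import pickle
s=pickle.load(open("top.pkl","rb"))
P=pts(s); u0,v0=250,150
m=np.zeros((400,640),bool); m[150:235,250:380]=1
for nm,lo,hi in(("housing",.065,.085),("cross",.155,.18),("knob",.19,.215),("bezel",.086,.1),("base",.015,.035)):
    q=P[m&(P[...,2]>lo)&(P[...,2]<hi)&(s["range_z"]>0)][:,:2].astype(np.float32)
    if len(q)>5:
        r=cv2.minAreaRect(q*1000); print(nm,len(q),r,q.mean(0))
print("ray dial",ray(s,342,191,.093),"knob",ray(s,290,186,.201))
```

```text
housing 1295 ((592.5560302734375, -40.51128387451172), (185.9291534423828, 185.08758544921875), 88.24933624267578) [ 0.5673806  -0.06353474]
cross 800 ((561.8018798828125, 81.10383605957031), (119.44804382324219, 66.78778839111328), 88.78742980957031) [0.5597607  0.08028165]
knob 178 ((561.2781372070312, 79.41485595703125), (39.166465759277344, 38.511329650878906), 0.7714543342590332) [0.56126547 0.08049515]
bezel 207 ((557.2139892578125, -74.78002166748047), (57.699005126953125, 59.813636779785156), 1.354323148727417) [ 0.55649954 -0.0740701 ]
base 2320 ((553.8805541992188, 2.4499664306640625), (245.17947387695312, 302.3600158691406), 0.559505820274353) [0.53604114 0.02851936]
ray dial [ 0.55826112 -0.0747753   0.093     ] knob [0.55817771 0.07369194 0.201     ]
```

drive_tool(commands=[[0,0,-0.7,0,0,0],[-0.98,-0.764,-0.7,0,0,0],[-0.98,-0.764,-0.7,0,0,0],[-0.98,-0.764,0,0,0,0],[-0.98,-0.764,0,0,0,0],[-0.98,-0.764,0,0,0,0],[-0.98,-0.764,0,0,0,0],[-0.98,-0.764,0,0,0,0],[-0.98,-0.764,0,0,0,0],[-0.98,-0.764,0,0,0,0],[-0.98,-0.764,0,0,0,0],[-0.98,-0.764,0,0,0,0],[-0.98,-0.764,0,0,0,0],[-0.98,-0.764,0,0,0,0],[-0.98,-0.764,0,0,0,0]])

```text
time: 1.98
tool_pos: [0.5577, -0.0764, 0.2889]
ee_rot: [3.141, -0.001, 2.789]
wrist_force: [0.3, 0.4, 1.0]
width: 0.0941
finger_force: 0.0
```

drive_tool(commands=[[0,0,0,0,0,1],[0,0,0,0,0,1],[0,0,0,0,0,1],[0,0,0,0,0,1],[0,0,0,0,0,1],[0,0,0,0,0,1],[0,0,0,0,0,1],[0,0,0,0,0,1],[0,0,0,0,0,1],[0,0,0,0,0,1],[0,0,0,0,0,1],[0,0,0,0,0,1],[0,0,0,0,0,1],[0,0,0,0,0,0.5],[0,0,0,0,0,0]])

```text
time: 3.85
tool_pos: [0.557, -0.0749, 0.2888]
ee_rot: [-3.14, -0.0, 1.439]
wrist_force: [0.3, -0.5, -0.2]
width: 0.0941
finger_force: 0.0
```

Run:
```python
from h import *
import pickle
o=get_obs(); print(o["tool_pos"],o["ee_rot"],o["joint_positions"],o["wrist_force"])
s=snapshot("wrist"); pickle.dump(s,open("w1.pkl","wb")); cv2.imwrite("pics/w1.png",s["image"])
Rm,t=cam(s); print(-Rm.T@t,Rm[2])
print(proj(s,[.557,-.075,.093]),proj(s,[.561,.08,.201]))
```

```text
[ 0.55703684 -0.07493293  0.28882638] [-3.14041053e+00 -2.25005076e-04  1.43942618e+00] [-2.34654797e-01  1.14742735e-01  1.17709778e+00  1.06062486e-04
  1.85095116e+00 -1.03255517e-01] [ 0.34653325 -0.46707149 -0.20106619]
[5.67183216e-01 3.88945669e-04 4.67119619e-01] [-0.03572421 -0.25973885 -0.96501788]
(np.float64(319.1371982611558), np.float64(178.30413336104243)) (np.float64(299.57263969410155), np.float64(22.414562494270598))
```

View pics/w1.png

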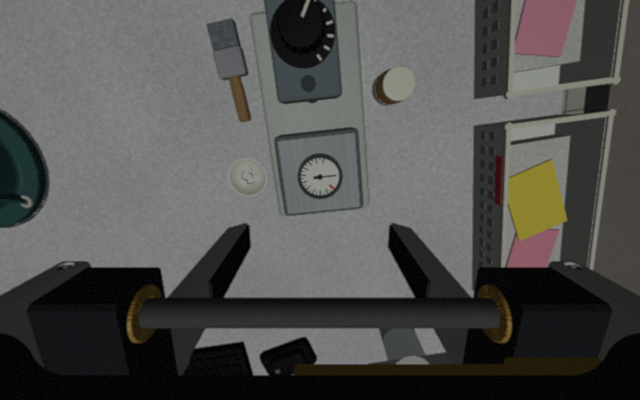

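The wrist view shows the dial at (320,176), its pointer along tester +x (image right) and the red mark at lower right, about (333,187). The knob at (303,31) has its white line at (307,8).

```bash
cat > dial.py <<'E'
from h import *
def measure(s,c0=(.557,-.075),zf=.09,yaw=-.0227):
    im=s["image"].astype(int); P=pts(s)
    near=np.hypot(P[...,0]-c0[0],P[...,1]-c0[1])
    b=P[(near<.04)&(P[...,2]>.085)&(P[...,2]<.105)]
    print("bezel rect",cv2.minAreaRect((b[:,:2]*1000).astype(np.float32)),"z med",np.median(P[near<.02][:,2]))
    red=(im[...,2]>im[...,1]+50)&(im[...,2]>im[...,0]+50)&(near<.035)
    v,u=np.nonzero(red); w=(im[...,2]-im[...,1])[red].astype(float)
    r=ray(s,(u*w).sum()/w.sum(),(v*w).sum()/w.sum(),zf)
    white=((im.min(-1)>130)&(near<.03)).astype(np.uint8)
    cs=max(cv2.findContours(cv2.morphologyEx(white,cv2.MORPH_CLOSE,np.ones((9,9))),0,1)[0],key=cv2.contourArea)
    e=cv2.fitEllipse(cv2.convexHull(cs)); c=ray(s,*e[0],zf)
    d=(r-c)[:2]; print("n red",len(u),"white ell",e,"centre",c,"mark",r,"radius",np.hypot(*d),"mark ang rel +x deg",np.degrees(np.arctan2(d[1],d[0])-yaw))
    # pointer: dark pixels within 20mm of centre, principal axis
    L=np.array([ray(s,uu,vv,zf)[:2]-c[:2] for vv,uu in zip(*np.nonzero((im.max(-1)<90)&(near<.03)))])
    rr=np.hypot(*L.T); k=L[(rr>.006)&(rr<.0165)]; k2=k[k[:,0]>0]
    print("pointer n",len(k2),"ang deg rel",np.degrees(np.arctan2(k2[:,1].mean(),k2[:,0].mean())-yaw))
E
python3 - <<'E'
from dial import *
import pickle
s=pickle.load(open("w1.pkl","rb")); measure(s)
im=s["image"]; P=pts(s)
for nm,lo,hi in(("knob",.19,.215),("cross",.155,.18),("housing",.068,.082)):
    m=(abs(P[...,0]-.56)<.08)&(abs(P[...,1]-(.08 if nm!="housing" else -.075))<.08)&(P[...,2]>lo)&(P[...,2]<hi)
    print(nm,cv2.minAreaRect((P[m][:,:2]*1000).astype(np.float32)))
cv2.imwrite("pics/w1c.png",cv2.resize(im[120:230,260:380],None,fx=5,fy=5,interpolation=cv2.INTER_CUBIC))
E
```

```text
bezel rect ((557.33984375, -72.73420715332031), (60.632320404052734, 60.176876068115234), 64.0803451538086) z med 0.08878385953635215
n red 7 white ell ((319.6837158203125, 176.1154327392578), (34.44062042236328, 36.026756286621094), 91.63399505615234) centre [ 0.5580423  -0.07271563  0.09      ] mark [ 0.5718371  -0.08928233  0.09      ] radius 0.02155811124193409 mark ang rel +x deg -48.91580875159103
pointer n 6 ang deg rel -5.3168228690648265
knob ((560.7920532226562, 78.89836883544922), (36.756553649902344, 41.0874137878418), 81.68157196044922)
cross ((560.8005981445312, 67.31109619140625), (91.46016693115234, 66.1220932006836), 88.65872955322266)
housing ((557.2811279296875, -72.97438049316406), (114.9239501953125, 114.99810028076172), 88.46409606933594)
```

View pics/w1c.png

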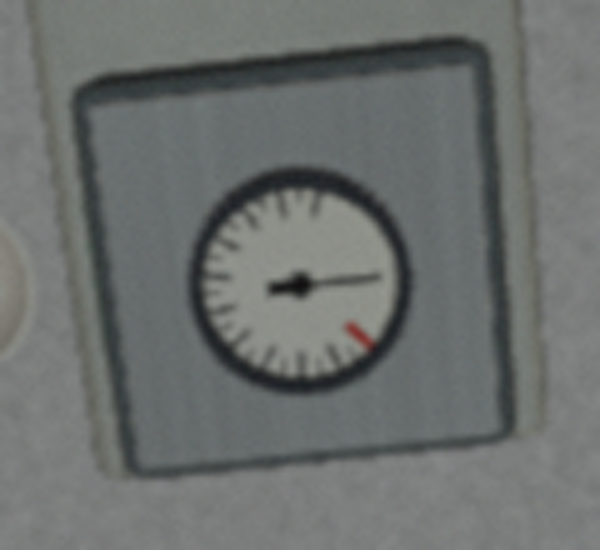

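The crop shows the pointer tip at (380,275) with the hub at (300,284), and the red mark's centre at (360,337). The mark is about 48° clockwise of the pointer. I'm going down to grip the bezel.

drive_tool(commands=[[0.045,0.01,1,0,0,0],[0,0,1,0,0,0],[0,0,1,0,0,0],[0,0,1,0,0,0],[0,0,0.7,0,0,0],[0,0,0.4,0,0,0],[0,0,0.15,0,0,0],[0,0,0,0,0,0]])

```text
time: 4.9
tool_pos: [0.5583, -0.0733, 0.0801]
ee_rot: [3.14, -0.0, 1.439]
wrist_force: [1.1, 0.1, 0.1]
width: 0.0942
finger_force: 0.0
```

drive_tool(commands=[[0,0,0,0,0,0],[0,0,0,0,0,0],[0,0,0,0,0,0],[0,0,0,0,0,0],[0,0,0,0,0,0],[0,0,0,0,0,0]], gripper=1)

```text
time: 5.65
tool_pos: [0.558, -0.0732, 0.0798]
ee_rot: [3.141, -0.0, 1.439]
wrist_force: [-0.6, 0.2, 1.2]
width: 0.0592
finger_force: 30.0
```

drive_tool(commands=[[0,0,0,0,0,-0.7],[0,0,0,0,0,-0.7],[0,0,0,0,0,-0.7],[0,0,0,0,0,-0.7],[0,0,0,0,0,-0.7],[0,0,0,0,0,-0.7],[0,0,0,0,0,-0.7],[0,0,0,0,0,-0.7],[0,0,0,0,0,-0.7],[0,0,0,0,0,-0.7],[0,0,0,0,0,-0.7],[0,0,0,0,0,-0.7],[0,0,0,0,0,0],[0,0,0,0,0,0]])

```text
time: 7.4
tool_pos: [0.5579, -0.0733, 0.0798]
ee_rot: [3.141, 0.0, 2.278]
wrist_force: [-1.2, -0.5, 2.7]
width: 0.0595
finger_force: 30.0
```

Run:
```python
from dial import *
import pickle
o=get_obs(); print(o["tool_pos"],o["ee_rot"],o["joint_positions"][5],o["wrist_force"],o["wrist_torque"])
s=snapshot("wrist"); pickle.dump(s,open("w2.pkl","wb"))
u,v=map(int,proj(s,[.558,-.073,.09])); print(u,v)
im=s["image"]; c=im[max(v-70,0):v+70,max(u-90,0):u+90]
cv2.imwrite("pics/w2c.png",cv2.resize(c,None,fx=4,fy=4,interpolation=cv2.INTER_CUBIC))
```

```text
[ 0.55794109 -0.07325294  0.07975985] [3.14133276e+00 2.20369590e-04 2.27783308e+00] -0.9383933019393511 [-1.17888024 -0.47675848  2.69651422] [-0.00781094  0.1314558  -0.01014815]
319 242
```

View pics/w2c.png

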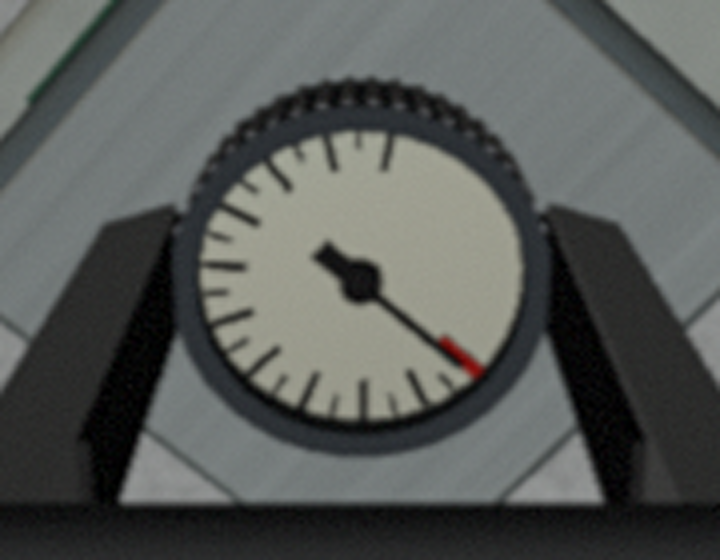

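The crop shows the red mark at (463,357) nearly under the pointer line, which runs from the hub at (360,280) to the tip near (475,372). Next I'll measure what offset is left.

```bash
cat > fine.py <<'E'
from h import *
from scipy.optimize import least_squares
def fine(s,c0=(.558,-.073),zf=.089):
    im=s["image"].astype(int); Rm,t=cam(s)
    u0,v0=map(int,proj(s,[*c0,zf])); v,u=np.mgrid[max(v0-60,0):min(v0+60,400),u0-80:u0+80]; v=v.ravel();u=u.ravel()
    W=np.array([ray(s,a,b,zf)[:2] for a,b in zip(u,v)]); px=im[v,u]; r0=np.hypot(*(W-c0).T)
    # rim: outer edge of the white face, along 120 radial directions
    br=(px.min(1)>110)&(r0<.029)
    rim=[]
    a=np.degrees(np.arctan2(*(W-c0).T[::-1]))
    for k in range(-180,180,6):
        m=br&(abs(a-k)<3)
        if m.any(): rim.append(W[m][np.argmax(r0[m])])
    rim=np.array(rim); f=least_squares(lambda p:np.hypot(*(rim-p[:2]).T)-p[2],[*c0,.026],loss="soft_l1",f_scale=5e-4).x
    c=f[:2]; d=W-c; r=np.hypot(*d.T)
    red=(px[:,2]-px[:,1]>30)&(r<.03); w=(px[:,2]-px[:,1])[red].astype(float)
    m=(d[red]*w[:,None]).sum(0)/w.sum(); am=np.degrees(np.arctan2(m[1],m[0]))
    dk=(px.max(1)<90)&(r>.004)&(r<.0165); ang=np.degrees(np.arctan2(d[:,1],d[:,0]))
    dk&=abs(ang)<25; q=d[dk]; vx,vy,x0,y0=cv2.fitLine(q.astype(np.float32)*1000,cv2.DIST_L2,0,.01,.01).ravel()
    ap=np.degrees(np.arctan2(vy*np.sign(vx),abs(vx)))
    print("circle",f,"mark",am,np.hypot(*m),"n",red.sum(),"pointer dir",ap,"off y mm",y0-x0*vy/vx,"n",dk.sum())
E
python3 - <<'E'
from fine import *
import pickle
s=pickle.load(open("w2.pkl","rb"))
for z in (.0885,.09): fine(s,zf=z)
E
```

```text
circle [ 0.5576793  -0.07322881  0.02508159] mark 0.34328657889289177 0.022069725840784423 n 47 pointer dir 0.08753015 off y mm -0.88628024 n 40
circle [ 0.55723462 -0.07272602  0.02487802] mark 0.3650889685357019 0.021882889425037706 n 47 pointer dir 0.08753032 off y mm -0.87007254 n 40
```

```bash
cat > ticks.py <<'E'
from h import *
def ticks(s,c,zf=.0885,pr=True):
    g=cv2.cvtColor(s["image"],6).astype(np.float32)
    th=np.radians(np.arange(0,360,.25)); acc=[]
    for r in np.arange(.0195,.0235,.0005):
        uv=np.array([proj(s,[c[0]+r*np.cos(a),c[1]+r*np.sin(a),zf]) for a in th],np.float32)
        acc.append(cv2.remap(g,uv[:,:1],uv[:,1:],cv2.INTER_CUBIC).ravel())
    d=np.median(np.array(acc),0); d=np.clip(np.median(d)-d,0,None)
    deg=np.degrees(th); deg=(deg+180)%360-180; d[abs(deg)<14]=0   # leave out mark and pointer
    # phase of the 12-degree pattern, and 1st-harmonic check per sector
    ph=np.angle((d*np.exp(1j*30*np.radians(deg))).sum()); print("12deg phase (deg)",np.degrees(ph)/30, "by sector",[round(float(np.degrees(np.angle((d*np.exp(30j*np.radians(deg)))[m].sum()))/30),2) for m in [(deg>30)&(deg<100),(deg>100),(deg<-100),(deg<-30)&(deg>-100)]])
E
python3 - <<'E'
from ticks import *
import pickle
s=pickle.load(open("w2.pkl","rb"))
ticks(s,(.55768,-.07323),.0885)
ticks(s,(.55723,-.07273),.090)
E
```

```text
12deg phase (deg) -0.9222892813203263 by sector [0.79, -0.75, -1.36, -0.8]
12deg phase (deg) -0.9140970920132288 by sector [0.41, -0.8, -1.35, -0.75]
```

The tick pattern puts the mark at -0.9° and the tester's yaw is about -1.35°, so the zero is within about 0.5°. I'll release the bezel, rise and move over the knob.

drive_tool(commands=[[0,0,0,0,0,0],[0,0,0,0,0,0],[0,0,0,0,0,0],[0,0,0,0,0,0],[0,0,0,0,0,0],[0,0,-0.5,0,0,0],[0,0,-1,0,0,0],[0,0,-1,0,0,0],[0,0,-1,0,0,0],[0,0,-1,0,0,0],[0,0,-1,0,0,0],[0,0,0,0,0,0],[0,0,0,0,0,0]], gripper=0)

```text
time: 9.07
tool_pos: [0.5576, -0.0732, 0.2983]
ee_rot: [-3.141, -0.001, 2.279]
wrist_force: [-0.1, -0.1, 0.0]
width: 0.0938
finger_force: 0.0
```

Run:
```python
from fine import *; from ticks import ticks
import pickle
s=snapshot("wrist"); pickle.dump(s,open("w3.pkl","wb"))
fine(s,zf=.0885); ticks(s,(.5577,-.0732))
print(proj(s,[.561,.0805,.201]),get_obs()["width"])
```

```text
circle [ 0.55776421 -0.07301844  0.02453827] mark -0.6899664126821153 0.022978428869916606 n 6 pointer dir 0.67518103 off y mm -1.2002628 n 3
12deg phase (deg) -0.8634034520698447 by sector [0.0, -0.15, -1.09, -0.94]
(np.float64(432.8996795202365), np.float64(75.68239423525387)) 0.09416480389414966
```

drive_tool(commands=[[0.72,0.64,0,0,0,0],[0.72,0.64,0,0,0,0],[0.72,0.64,0,0,0,0],[0.72,0.64,0,0,0,0],[0,0,0,0,0,0],[0,0,0,0,0,0]])

```text
time: 9.88
tool_pos: [0.5603, 0.0803, 0.2979]
ee_rot: [-3.139, -0.001, 2.279]
wrist_force: [-0.7, -0.3, -0.9]
width: 0.0942
finger_force: 0.0
```

Run:
```python
from h import *
import pickle
o=get_obs(); print(o["tool_pos"],o["ee_rot"],o["joint_positions"])
s=snapshot("wrist"); pickle.dump(s,open("w4.pkl","wb")); im=s["image"]; P=pts(s)
near=np.hypot(P[...,0]-.561,P[...,1]-.0805)<.035
m=near&(P[...,2]>.19)&(P[...,2]<.215)
print("knob",cv2.minAreaRect((P[m][:,:2]*1000).astype(np.float32)),np.median(P[m][:,2]))
u,v=map(int,proj(s,[.561,.0805,.201])); print(u,v)
c=im[max(v-75,0):v+75,max(u-100,0):u+100]; cv2.imwrite("pics/w4c.png",cv2.resize(c,None,fx=4,fy=4,interpolation=cv2.INTER_CUBIC))
```

```text
[0.56033352 0.08031532 0.29794681] [-3.13911118e+00 -1.14940336e-03  2.27865279e+00] [ 4.25990336e-02  1.26959409e-01  1.14561961e+00 -6.56929461e-04
  1.87167537e+00 -6.65452707e-01]
knob ((560.943603515625, 81.519287109375), (40.61777877807617, 41.754981994628906), 28.69696807861328) 0.1998213997470808
319 198
```

View pics/w4c.png

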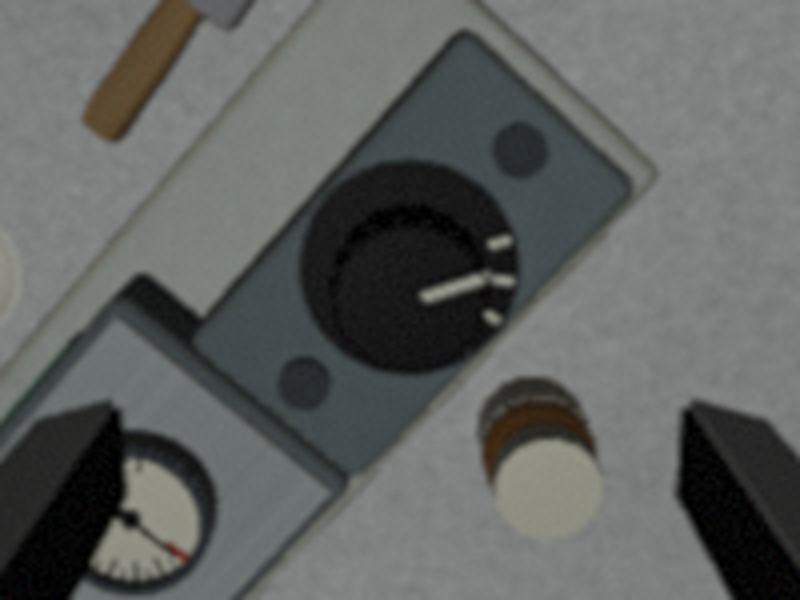

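The crop shows the knob at off, centred near (412,290), with the dial's red mark at (178,552) under the pointer. I'm going down to grip the knob.

drive_tool(commands=[[0,0.025,1,0,0,0],[0,0,1,0,0,0],[0,0,0.6,0,0,0],[0,0,0.37,0,0,0],[0,0,0,0,0,0],[0,0,0,0,0,0]])

```text
time: 10.68
tool_pos: [0.5623, 0.0812, 0.1821]
ee_rot: [3.14, 0.002, 2.278]
wrist_force: [-0.5, -0.1, 1.1]
width: 0.0938
finger_force: 0.0
```

drive_tool(commands=[[0,0,0,0,0,0],[0,0,0,0,0,0],[0,0,0,0,0,0],[0,0,0,0,0,0],[0,0,0,0,0,0],[0,0,0,0,0,0],[0,0,0,0,0,0],[0,0,0,0,0,0]], gripper=1)

```text
time: 11.68
tool_pos: [0.5616, 0.0817, 0.1806]
ee_rot: [3.141, -0.0, 2.279]
wrist_force: [0.5, 0.5, 0.7]
width: 0.0397
finger_force: 30.0
```

Run:
```python
from bench import get_obs
o=get_obs(); print(o["tool_pos"],o["ee_rot"],o["wrist_force"],o["wrist_torque"],o["joint_torque"][5],o["width"],o["finger_force"])
```

```text
[0.56161764 0.08168938 0.18062071] [ 3.14113013e+00 -1.16212651e-04  2.27891316e+00] [0.48532309 0.50678165 0.70820812] [ 0.08264335 -0.13695968 -0.00281401] -0.0038891502481419593 0.03969441600154581 29.99986231327057
```

drive_tool(commands=[[0,0,0,0,0,0.6],[0,0,0,0,0,0.6],[0,0,0,0,0,0.6],[0,0,0,0,0,0.3],[0,0,0,0,0,0],[0,0,0,0,0,0]])

```text
time: 12.42
tool_pos: [0.5616, 0.0817, 0.1807]
ee_rot: [3.141, -0.0, 2.069]
wrist_force: [1.6, 1.7, -1.2]
width: 0.0393
finger_force: 30.0
```

```bash
cat > st.py <<'E'
from bench import get_obs
o=get_obs(); print("turned",2.2789-o["ee_rot"][2],"tz",o["wrist_torque"][2],"j6",o["joint_torque"][5],o["tool_pos"],o["wrist_force"],o["width"])
E
python3 st.py
```

```text
turned 0.20944189761426468 tz 0.13687362276429565 j6 0.17432511784136295 [0.56164435 0.08169557 0.18067424] [ 1.60196095  1.6707212  -1.15619078] 0.039329190299721165
```

drive_tool(commands=[[0,0,0,0,0,0.6],[0,0,0,0,0,0.6],[0,0,0,0,0,0.6],[0,0,0,0,0,0.3],[0,0,0,0,0,0],[0,0,0,0,0,0]])

```text
time: 13.18
tool_pos: [0.5616, 0.0817, 0.1807]
ee_rot: [3.141, -0.0, 1.859]
wrist_force: [2.4, 1.8, -2.4]
width: 0.0396
finger_force: 30.0
```

```bash
python3 st.py
```

```text
turned 0.41940039632755033 tz 0.2083834771230497 j6 0.17954663839191198 [0.5616373  0.08167894 0.18066939] [ 2.40965636  1.81149325 -2.42985309] 0.03958992576854496
```

drive_tool(commands=[[0,0,0,0,0,0.6],[0,0,0,0,0,0.4],[0,0,0,0,0,0],[0,0,0,0,0,0]])

```text
time: 13.68
tool_pos: [0.5617, 0.0817, 0.1807]
ee_rot: [3.141, -0.0, 1.76]
wrist_force: [2.8, 1.8, -1.4]
width: 0.0396
finger_force: 30.0
```

```bash
python3 st.py
```

```text
turned 0.5191020627621721 tz 0.33338560997135636 j6 0.2840687893331051 [0.56165103 0.08165605 0.18067299] [ 2.76530526  1.80501108 -1.38087035] 0.03957279245212092
```

drive_tool(commands=[[0,0,0,0,0,0.6],[0,0,0,0,0,0.6],[0,0,0,0,0,0.6],[0,0,0,0,0,0.6],[0,0,0,0,0,0.6],[0,0,0,0,0,0.2],[0,0,0,0,0,0],[0,0,0,0,0,0]])

```text
time: 14.68
tool_pos: [0.5617, 0.0817, 0.1806]
ee_rot: [3.141, -0.0, 1.44]
wrist_force: [3.7, 2.7, -2.1]
width: 0.0391
finger_force: 30.0
```

```bash
python3 st.py
python3 - <<'E'
from h import *
import pickle
s=snapshot("wrist"); pickle.dump(s,open("w5.pkl","wb")); im=s["image"]
print(proj(s,[.561,.081,.201]),proj(s,[.5577,-.0732,.0885]))
cv2.imwrite("pics/w5.png",im)
E
```

```text
turned 0.839371207764227 tz 0.2186251689727064 j6 0.2035259362310171 [0.56165503 0.08167578 0.18064286] [ 3.73066305  2.67993685 -2.09793385] 0.039114090104696346
(np.float64(318.0364152710902), np.float64(250.349741573232)) (np.float64(333.2991539979319), np.float64(330.1392096676208))
```

View pics/w5.png

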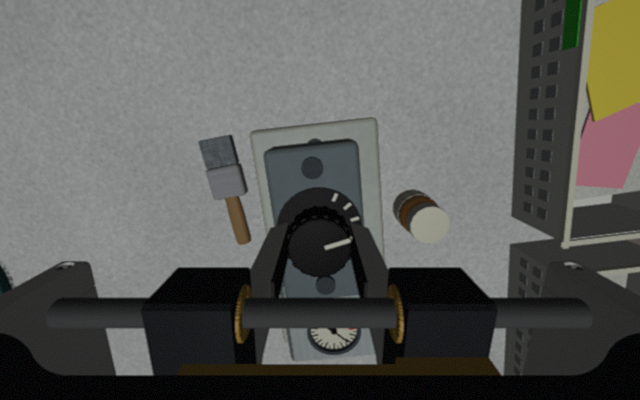

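The wrist view shows the knob held at (319,247), its white line pointing right at (338,244), two clicks on from off. The torque rose and then fell for each notch. Now the third click.

drive_tool(commands=[[0,0,0,0,0,0.6],[0,0,0,0,0,0.6],[0,0,0,0,0,0.6],[0,0,0,0,0,0.6],[0,0,0,0,0,0.6],[0,0,0,0,0,0.6],[0,0,0,0,0,0.6],[0,0,0,0,0,0],[0,0,0,0,0,0],[0,0,0,0,0,0]])

```text
time: 15.98
tool_pos: [0.5617, 0.0816, 0.1807]
ee_rot: [3.141, -0.0, 1.019]
wrist_force: [4.1, 3.2, -2.9]
width: 0.0399
finger_force: 30.0
```

```bash
python3 st.py
cat > line.py <<'E'
from h import *
import pickle
def line(s,c=(.5613,.0815),z=.201):
    im=s["image"].astype(int); v,u=np.nonzero(im.min(-1)>90)
    W=np.array([ray(s,a,b,z)[:2] for a,b in zip(u,v)])-c; k=np.hypot(*W.T)<.0185
    W=W[k]*1000; vx,vy,x,y=cv2.fitLine(W.astype(np.float32),cv2.DIST_L2,0,.01,.01).ravel()
    print("n",k.sum(),"line world deg",np.degrees(np.arctan2(vy,vx)),"centroid",W.mean(0),"deg",np.degrees(np.arctan2(W.mean(0)[1],W.mean(0)[0])))
E
python3 - <<'E'
from line import *
for f in("w4.pkl","w5.pkl"): line(pickle.load(open(f,"rb")))
s=snapshot("wrist"); pickle.dump(s,open("w6.pkl","wb")); line(s)
u,v=map(int,proj(s,[.558,-.073,.0885])); im=s["image"]
a=cv2.resize(im[180:380,u-100:u+100] if 100<u<540 else im[180:380,:200],None,fx=3,fy=3,interpolation=cv2.INTER_CUBIC); cv2.imwrite("pics/w6.png",a); print(u,v)
E
```

```text
turned 1.2594653528641666 tz 0.2933309177733341 j6 0.2265073824673891 [0.56165323 0.08160847 0.18066464] [ 4.10673687  3.20340253 -2.94202498] 0.03993748340154004
n 39 line world deg 57.629986 centroid [5.88828835 9.49663439] deg 58.199452833377364
n 110 line world deg 11.143617 centroid [10.85295684  2.18457949] deg 11.380921740617262
n 109 line world deg -12.973806 centroid [10.73336692 -2.30133326] deg -12.101524799824915
388 314
```

View pics/w6.png

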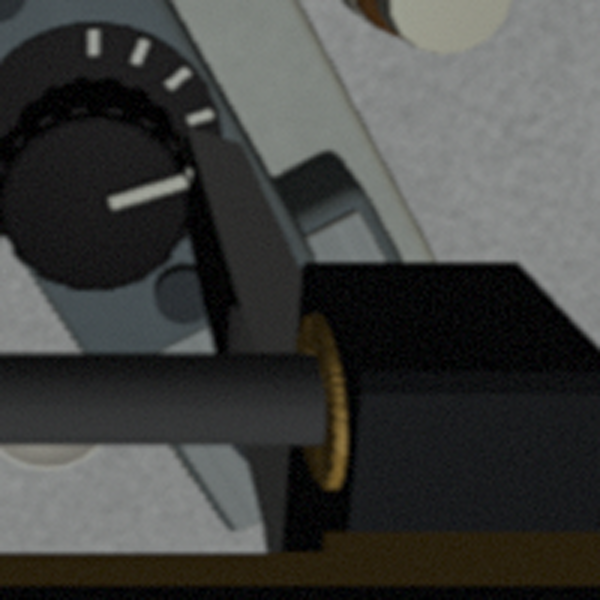

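The crop shows the knob held with its white line at (150,192). It measures -13° in world axes, and the third stop should be at -13.35°. The torque of 0.23 N m matches the spring at that stop, so I'm handing in.

```bash
python3 -c "
from bench import close_job
print(close_job())"
```

```text
the job is handed in; nothing more can be done
None
```

The job is handed in: I set the dial to zero (within about 0.5° by camera) with the load off, then turned the load knob three clicks, and the gripper is still holding it at the third stop.

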